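# Hold the filling dispenser's rinse valve open with its bayonet key

### The job

Take the wing-handled bayonet key out of the wooden rest, put its foot through the slot in the top of the filling dispenser's valve box, push it down against the spring until its cross-bar is below the top plate, and turn it a quarter turn clockwise (seen from above) to open the rinse valve. The valve springs shut as soon as it is let go, so finish still gripping the key and holding it seated and turned. Leave the round-knobbed plug in the rest and do not knock over or shove the things around.

Things in the scene. Friction and masses are not known exactly. Their poses are not given: they have to be found in the camera images.
- key: Bayonet key, 88 mm tall, 0.14 kg, upright in one slot of the rest. Origin: underside of its foot; z up the shaft, x along cross-bar and wing. Foot 32 (x) x 8 (y) mm, z 0-14, lowest 5 mm only 26 x 5; cross-bar (lugs) 40 x 12, z 14-22; shaft 12 thick; disc 34 across, z 45-49; black wing 50 (x) x 14 (y), z 54-88: grip it across y. Half-turn symmetric.
- dispenser: The fixed filling dispenser; origin on the table under the port, x along the slot and back to a round hopper (114 mm across, 190 mm tall, 170 mm behind the port), z up. Valve box 115 x 115 mm; its 8 mm top plate has a slot 44 (x) x 16 (y) mm straight through. The cross-bar can turn only below this plate: push at least 6 mm, best 10 mm, past first seating (key origin 34 mm below the port).
- plug: A bystander in the other slot of the rest: a plug 84 mm tall with a round black knob 38 mm across instead of a wing, and no cross-bar. Origin at the underside of its foot. Stays where it is.
- key_rest: Fixed wooden block 66 (x) x 186 (y) x 40 (z) mm, origin under its centre. Two slots 35 x 11 mm, 18 mm deep, long side along x, at y = +55 and -55 mm, hold the feet of key and plug (either in either slot); the key's cross-bar rests on the block's top, its foot's underside 26 mm above the table.
- port (a point): Centre of the slot on the upper face of the top plate, 80 mm above the table, axes as the dispenser. Under the plate lies the sprung brass valve disc with a slot 35 x 11 mm in line: the foot enters it and the cross-bar first seats on the disc 10 mm below the port (key origin 24 mm below the port).
- valve_push (a joint): How far the valve disc is pressed down, m: 0 at rest, 0.014 at the stop. Spring 4 N at 0, 500 N/m more: 9 N at 0.010.
- valve_turn (a joint): How far the valve disc is turned clockwise seen from above, rad: 0 shut, 1.6 at the stop. The spring turns it back: 0.06 N m at 0, 0.17 N m at the stop. The disc lags the key by up to 0.1 rad of play. Open above 1.15.
- jar: Bystander: glass jar 59 mm across, 64 mm tall, cream-white lid, on the table. Origin under its centre.
- stamp_1: Bystander: wooden cake stamp 36 x 36 x 74 mm, standing. Origin under its centre.
- round_cutter: Bystander: round pastry cutter 64 mm across, 36 mm tall. Origin under its centre.
Not all that is in view belongs to the job. Leave any red or yellow look-alike of the key alone.

How it is judged (in metres and radians):
On the way, in this order (a step that is already met when the one before it is completed fails the run):
1. the key is lifted out of the rest in the gripper (height (world z) of key above 0.06 m and contact force between the fingers and key above 1 N), for 0.1 s.
2. the key is in the slot, unturned, pushed down against the spring (horizontal distance between key and port below 0.005 m and angle between key's own z axis and vertical below 0.15 rad and value of joint valve_push above 0.005 m and value of joint valve_turn below 0.35 rad), for 0.05 s.
3. the key is turned clockwise and the valve is open (horizontal distance between key and port below 0.005 m and angle between key's own z axis and vertical below 0.15 rad and value of joint valve_turn above 1.15 rad), for 0.2 s.
At the end, for the whole second after the job is handed in: The gripper still holds the key (over 2 N), upright within 0.15 rad, within 5 mm of the port, its origin over 28.5 mm below it; valve pushed over 4.5 mm, turned over 1.15 rad and still; plug, jar, stamp and cutter within 30 mm of their start (all of step 3 and velocity of joint valve_turn below 0.2 rad/s and value of joint valve_push above 0.0045 m and z of key in the frame of port below -0.0285 m and contact force between the fingers and key above 2 N and distance of each of plug, jar, stamp_1, round_cutter from where it was at the start of the episode below 0.03 m); the arm keeps its last pose, push and grip.
It fails at once if the plug, jar, stamp or the cutter is shoved more than 30 mm or tipped over (distance of any of plug, jar, stamp_1, round_cutter from where it was at the start of the episode above 0.03 m or angle between any of plug, jar, stamp_1, round_cutter's own z axis and vertical above 0.5 rad).
It also fails if it takes over 48 s, if anything falls off the work surface, if the arm or the gripper's body presses on something with over 40 N, if the wrist force passes 120 N, or if a joint passes its speed limit or range.

### The arm

A 6-joint arm with a two-finger parallel gripper is mounted at the origin on a cart in front of the work surface, level with it; the furniture and walls round the work are solid. World frame = base frame: x ahead of the robot, y to its left, z up, the work surface at z = 0. Lengths are in mm, angles in rad, forces in N, time in s.
With the tool pointing down it reaches from about 350 to 975 mm from the base axis. Payload 7.1 kg.
Tool frame: the origin (TCP) lies at the very end of the fingers, on their centre line; the grasp point (between the pads) lies ctrl.hold_point_z behind it (ctrl.hold_point_z is the distance from the TCP to the grasp point, in mm); z points along the fingers, y is the line along which they close (so a half turn about z gives the same grasp; the last joint's range is limited). The gripper opens to 88 mm and grips with 3 to 60 N. Pads are 20 mm wide; open, the fingers measure 115 mm over their backs; the gripper's body (75 mm by 178 mm) begins 61 mm behind the grasp point.
Start: joints at [-1.29, 0.423, 1.63, -0, 1.089, -0.019], TCP at [184.599, -597.1, 222.675] pointing down, gripper open.
Joint ranges: [-3, 3], [-0.9, 2.11], [0.09, 2.58], [-1.31, 4.45], [0.11, 2.69], [-2.54, 2.54]. Speed limits (rad/s): [2.39, 2.39, 3.01, 3.14, 3.14, 3.14].

### API

Orientations are given as a rotation vector (axis times angle).
In Python, from workcell import ctrl gives the robot as it stands. The module is installed in compiled form; this text tells all that it offers.
- The arm moves only by the shell command python3 -m creep 'ROWS'. ROWS is JSON, a list of rows, each an object with "translation": the shift along the tool's x, y, z in mm, a list of three; "angular": the turn, a rotation vector about the tool's x, y, z in rad, a list of three; "jaw": the opening, from 0 (shut) to 1 (fully open). A call has exactly 8 rows; each row is the pose to reach, as a shift and turn from the pose commanded when the call began, along the tool's axes at that moment; what a row does not reach only later rows make up. A row lasts 1/8 s, in which the tool goes at most 62.5 mm and 10.7 degrees, less where a joint would pass 70% of its speed; a pose out of reach is approached as far as the arm can. A call with a gripper value outside its range is refused whole. The fingers move at their own pace and stop on an object; the grip force is fixed at half the most. Time passes only in rows, so rows that repeat a pose let the fingers close, or fill a call up. It gives the time, the measured TCP pose, the force, the opening and the grip force at its end, in the units of the state.
- ctrl.get_obs(): the state, without advancing time (a new reading comes with each control period).
- ctrl.get_image(name): name is "side" or "top"; returns the picture (384x512x3 uint8, red, green, blue); there is no depth.
- ctrl.camera_info(name): a dict with "camera_matrix" (3x3 intrinsics, pixels), "world_from_camera" (4x4, takes a point from camera to world coordinates). Camera axes: x right, y up, looking along -z (the intrinsics and any distortion apply to the point x, -y, -z); pixel columns grow to the right and rows downward; lengths in mm; the calibration is good to about 2 mm. A picture is of the moment at which its call begins. camera_info takes no time and is no camera call.
- ctrl.close_job(): hands the job in; it is judged then, once.
Trained networks look in the newest picture that a camera, given by its name, has taken for a name from the list of things; names that differ only in an ending like _2 or _b are one class to them, and where a whole thing is asked for, a point or a joint stands for the part that bears it (a point fixed in the world has none). Each returns a list of dicts, best first, with "score" (0 to 1); they miss things now and then, are a little off and sometimes report something else, mostly with a low value. They report only what shows in the picture. A call takes as long as a camera call. They do not tell look-alikes from the thing itself.
- ctrl.look_for(camera, label): "rect" ([left, top, right, bottom] in pixels, round what is visible of it).
The state is a dict: "t": time; "qpos": joint angles; "qvel": joint speeds; "joint_torque": joint torques, N m; "ee_pos": TCP position; "orientation": TCP orientation; "ft_force": force on the tool from outside, world axes, zero at the start; "moment": the same for the moment, N m; "width": finger opening in mm; "grasp_force": force on a finger pad.
Only numpy, scipy, OpenCV 4.12 (cv2) and the standard library are available. Lean on these libraries where they do the work, as an engineer would, in place of code of your own. Each camera call takes 0.05 s, during which the arm holds its last target. There are 200 camera calls.

## Working session

There is one attempt and no reset: what is moved stays moved. The work goes in short steps, Python scripts to look and compute and a shell command to move; the robot and the scene stay as the last step left them, time stands still between calls to the robot, and variables do not carry over. Pictures are saved under pics/ and viewed, at most 10 in all, crops included, and the job is handed in when it is done.

```bash
mkdir -p pics
python3 - <<'E'
from workcell import ctrl
import cv2,numpy as np
np.set_printoptions(suppress=True,precision=3)
for c in("side","top"):
    im=ctrl.get_image(c); cv2.imwrite(f"pics/{c}0.png",im[:,:,::-1])
    i=ctrl.camera_info(c); print(c,{k:(np.array(v) if k in("camera_matrix","world_from_camera") else v) for k,v in i.items()})
    for n in("key","plug","dispenser","key_rest","jar","stamp_1","round_cutter"):
        print(n,[(np.round(d["rect"]).tolist(),round(d["score"],2)) for d in ctrl.look_for(c,n)[:3]])
print(ctrl.get_obs(),ctrl.hold_point_z)
E
```

```text
side {'camera_matrix': array([[402.149,   0.   , 259.109],
       [  0.   , 402.149, 192.396],
       [  0.   ,   0.   ,   1.   ]]), 'world_from_camera': array([[ -1.   ,   0.013,  -0.014, 470.78 ],
       [ -0.019,  -0.668,   0.744, 829.895],
       [  0.   ,   0.744,   0.668, 807.316],
       [  0.   ,   0.   ,   0.   ,   1.   ]])}
key [([308.0, 224.0, 319.0, 257.0], 0.83), ([260.0, 201.0, 281.0, 225.0], 0.76), ([310.0, 202.0, 326.0, 226.0], 0.72)]
plug [([249.0, 228.0, 265.0, 255.0], 0.85)]
dispenser [([166.0, 113.0, 269.0, 178.0], 0.74)]
key_rest [([241.0, 213.0, 289.0, 277.0], 0.63)]
jar [([276.0, 179.0, 293.0, 210.0], 0.72)]
stamp_1 [([180.0, 286.0, 200.0, 311.0], 0.65)]
round_cutter [([166.0, 115.0, 273.0, 180.0], 0.68), ([218.0, 194.0, 239.0, 215.0], 0.59)]
top {'camera_matrix': array([[489.653,   0.   , 248.215],
       [  0.   , 489.653, 198.302],
       [  0.   ,   0.   ,   1.   ]]), 'world_from_camera': array([[  -0.009,    0.987,   -0.158,  280.351],
       [  -1.   ,   -0.009,   -0.001,   53.061],
       [  -0.002,    0.158,    0.987, 1292.096],
       [   0.   ,    0. 
[... 233 characters left out ...]
98), ([142.0, 133.0, 161.0, 153.0], 0.33)]
key_rest [([180.0, 181.0, 254.0, 225.0], 0.94)]
jar [([273.0, 208.0, 297.0, 232.0], 0.68)]
stamp_1 [([140.0, 134.0, 160.0, 154.0], 0.8)]
round_cutter [([264.0, 173.0, 272.0, 178.0], 0.48)]
{'t': 0.8, 'qpos': array([-1.29 ,  0.423,  1.63 ,  0.   ,  1.089, -0.019]), 'qvel': array([ 0.   ,  0.   ,  0.002, -0.002,  0.002, -0.001]), 'joint_torque': array([ -0.001, -54.451, -27.403,   0.064,   0.017,  -0.   ]), 'ee_pos': array([ 184.591, -597.091,  222.708]), 'orientation': array([3.106, 0.469, 0.   ]), 'ft_force': array([-0.309,  0.088,  0.183]), 'moment': array([ 0.012, -0.007, -0.061]), 'grasp_force': 0.0, 'width': 87.79091222927214} 18.700000000000003
```

Run:
```python
import cv2
a=cv2.imread("pics/top0.png")[60:280,120:390]; b=cv2.imread("pics/side0.png")[100:320,150:350]
cv2.imwrite("pics/t1.png",cv2.resize(a,(720,587),interpolation=cv2.INTER_CUBIC)); cv2.imwrite("pics/s1.png",cv2.resize(b,(545,600),interpolation=cv2.INTER_CUBIC))
```

```text
(no output)
```

View pics/t1.png

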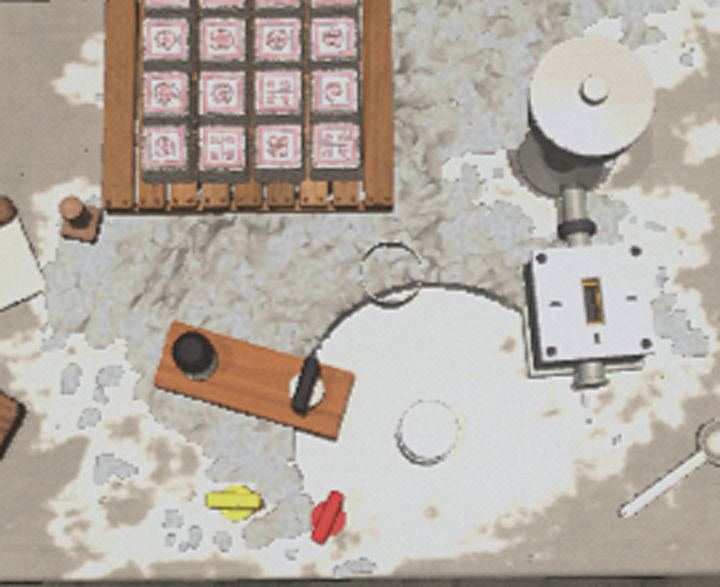

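View pics/s1.png

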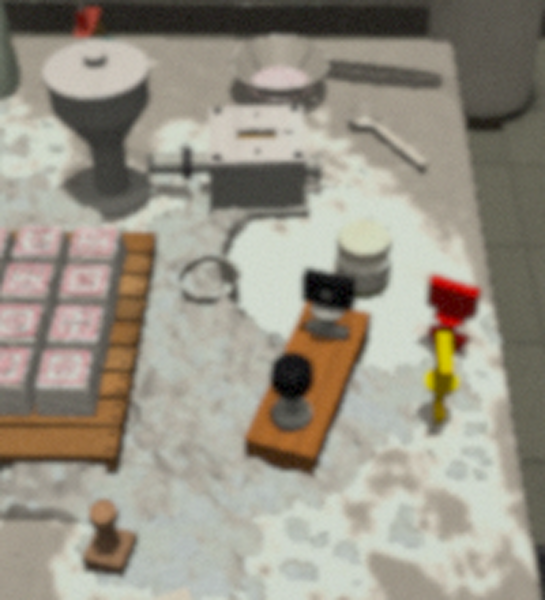

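```bash
cat > h.py <<'E'
import cv2,numpy as np
from scipy.optimize import minimize
from workcell import ctrl
INFO={c:ctrl.camera_info(c) for c in("side","top")}
def proj(c,P):
    T=np.array(INFO[c]["world_from_camera"]);K=np.array(INFO[c]["camera_matrix"])
    p=(np.atleast_2d(P)-T[:3,3])@T[:3,:3]; p=p*[1,-1,-1]; q=p@K.T; return q[:,:2]/q[:,2:]
def unproj(c,uv,z):
    T=np.array(INFO[c]["world_from_camera"]);K=np.array(INFO[c]["camera_matrix"])
    d=np.linalg.inv(K)@[uv[0],uv[1],1]; d=T[:3,:3]@(d*[1,-1,-1]); o=T[:3,3]; return o+d*(z-o[2])/d[2]
def box(x,y,a,lx,ly,z0,z1):
    c,s=np.cos(a),np.sin(a)
    return np.array([[x+c*u*lx/2-s*v*ly/2,y+s*u*lx/2+c*v*ly/2,z] for u in(-1,1) for v in(-1,1) for z in(z0,z1)])
def sil(c,P,shape=(384,512),S=8):
    h=cv2.convexHull(proj(c,P).astype(np.float32)).reshape(-1,2)
    m=np.zeros(shape,np.uint8); cv2.fillConvexPoly(m,np.round((h)*16).astype(np.int32),255,cv2.LINE_AA,4); return m/255.
def fit(masks,x0,dims):
    def f(p):
        e=0
        for c,m in masks.items():
            s=sil(c,box(*p,*dims)); e+=np.abs(s-m).sum()/m.sum()
        return e
    best=None
    for da in(-.15,0,.15):
        r=minimize(f,np.array(x0)+[0,0,da],method="Nelder-Mead",options=dict(initial_simplex=np.array(x0)+[0,0,da]+np.array([[0,0,0],[8,0,0],[0,8,0],[0,0,.2]])))
        if best is None or r.fun<best.fun: best=r
    return best.x,best.fun
def blob(m,uv,r=40):
    """connected component nearest uv"""
    n,l,st,ce=cv2.connectedComponentsWithStats(m.astype(np.uint8),connectivity=8)
    ok=[i for i in range(1,n) if st[i,4]>15]
    i=min(ok,key=lambda i:np.hypot(*(ce[i]-uv)));return (l==i).astype(float),st[i],ce[i]
E
python3 - <<'E'
from h import *
np.set_printoptions(suppress=True,precision=2)
t=cv2.imread("pics/top0.png").astype(int);s=cv2.imread("pics/side0.png").astype(int)
mt,st,ct=blob(t.max(2)<75,(235,205)); ms,ss,cs=blob(s.max(2)<75,(271,207)); print("wing",st,ct,ss,cs)
x0=unproj("top",ct,97); print(x0)
for mm in({"top":mt},{"side":ms},{"top":mt,"side":ms}): print(fit(mm,[x0[0],x0[1],-.3],(50,14,80,114)))
# rest
hsv=cv2.cvtColor(t.astype(np.uint8),cv2.COLOR_BGR2HSV)
g=(hsv[...,1]>110)&(hsv[...,2]>90)
g=cv2.morphologyEx(g.astype(np.uint8),cv2.MORPH_CLOSE,np.ones((3,3)))
mr,sr,cr=blob(g,(215,203)); mr=sil("top",np.zeros((1,3)))*0+mr
h=cv2.convexHull(np.argwhere(mr>0)[:,::-1].astype(np.int32)); mr=cv2.fillConvexPoly(np.zeros((384,512),np.uint8),h,1).astype(float)
x1=unproj("top",cr,30);print("rest",sr,cr,x1, fit({"top":mr},[x1[0],x1[1],-.25],(66,186,0,40)))
# slot
sl,a,b=blob((t.max(2)<150)|((t[...,2]-t[...,0])>40),(342,172));print("slot",a,b)
x2=unproj("top",b,80);print(x2,fit({"top":sl},[x2[0],x2[1],0],(44,16,80,80)))
E
```

```text
wing [230 194  10  21 118] [234.19 203.98] [262 200  21  14 218] [271.15 206.03]
[457.5   88.41  97.  ]
(array([454.99,  88.08,  -0.21]), np.float64(0.5273845131272848))
(array([452.76,  89.02,  -0.05]), np.float64(0.4273790250044973))
(array([454.83,  87.97,  -0.24]), np.float64(0.9877404483796317))
rest [ 178  180   74   44 1363] [215.56 202.69] [471.3  138.95  30.  ] (array([474.12, 141.42,  -0.3 ]), np.float64(0.10281548516842634))
slot [338 164   8  18 112] [341.94 172.53]
[ 537.82 -183.74   80.  ] (array([ 538.09, -183.88,    0.05]), np.float64(0.26449579831932774))
```

Run:
```python
from h import *
np.set_printoptions(suppress=True,precision=2)
t=cv2.imread("pics/top0.png").astype(int);s=cv2.imread("pics/side0.png").astype(int)
for th in(75,100,120):
  mt,st,ct=blob(t.max(2)<th,(235,204)); ms,ss,cs=blob(s.max(2)<th,(271,206)); print("wing",th,st,ss)
  for mm in({"top":mt},{"side":ms}): print(fit(mm,[456,88,-.29],(50,14,80,114)))
# plate
hu=unproj("top",(120+594/2.667,60+95/2.667),190);print("hopper",hu,np.arctan2(hu[1]+183.9,hu[0]-538))
r=np.array
for c,name in(("top",t),("side",s)):
  u=proj(c,[[538,-184,80]])[0].astype(int); g=name[u[1]-8:u[1]+9,u[0]-12:u[0]+13].max(2); print(c,u); print(g)
c=[(542,258),(635,251),(551,351),(647,344)]
P=r([unproj("top",(120+a/2.667,60+b/2.667),80) for a,b in c]);print("screws",P,P.mean(0),np.arctan2(*(P[0]-P[2])[[1,0]]),np.arctan2(*(P[1]-P[3])[[1,0]]),np.arctan2(*-(P[0]-P[1])[[0,1]]))
```

```text
wing 75 [230 194  10  21 118] [262 200  21  14 218]
(array([457.25,  87.33,  -0.22]), np.float64(0.526221335992024))
(array([452.76,  90.63,  -0.05]), np.float64(0.4277028242489656))
wing 100 [229 191  11  25 136] [262 199  29  15 315]
(array([457.45,  87.41,  -0.23]), np.float64(0.3785755478662053))
(array([450.76,  89.99,  -0.11]), np.float64(0.3455711173358233))
wing 120 [229 189  12  27 152] [261 192  31  23 438]
(array([457.38,  87.36,  -0.27]), np.float64(0.3247420020639835))
(array([442.97,  81.9 ,   0.53]), np.float64(0.39720655385441844))
hopper [ 699.53 -171.38  190.  ] 0.07737673392971219
top [342 172]
[[220 218 220 217 218 215 216 207 174 170 144 135 116 114 153 203 219 215
  219 217 211 213 216 215 217]
 [219 218 216 217 217 215 220 204 139 125 126 125 124 122 120 205 220 219
  217 216 218 217 216 219 215]
 [220 219 222 221 221 218 221 207 194 202 190 190 195 171 125 193 223 219
  216 213 213 216 213 216 219]
 [220 222 220 221 216 218 220 214 168 105  89  82  85  85 117 173 225 218
  218 220 220 218 215 216 219]
 [217 218 219 216 220 222 220 217 180  96  78  76  79 110 1
[... 2608 characters left out ...]
202 204 203 207 208 205 208 208 206 209 207 206
  207 208 210 211 209 212 210]
 [211 209 206 205 206 203 201 204 206 210 208 208 203 201 203 206 208 206
  210 212 210 208 212 208 209]
 [208 207 211 206 205 204 204 206 208 211 209 207 193 183 192 206 208 210
  210 210 208 213 208 210 209]
 [202 209 208 206 207 204 206 208 209 209 206 204 185 171 180 200 211 207
  209 211 210 208 207 210 212]
 [189 202 206 206 206 205 205 208 207 208 210 204 191 180 193 203 209 211
  210 211 209 211 210 209 209]]
screws [[ 579.22 -137.83   80.  ]
 [ 585.22 -226.68   80.  ]
 [ 489.25 -143.31   80.  ]
 [ 495.09 -233.98   80.  ]] [ 537.2  -185.45   80.  ] 0.060843753363599415 0.0807676613528752 3.0741880889648905
```

Candidates for the key (top picture): black wing in the rest (235,205), yellow look-alike (207,248), red look-alike (243,254), plug's round knob (193,192). I choose the black wing in the rest. The top crop already shows it as a bar with a disc under it.

```bash
cat >> h.py <<'E'
from scipy.spatial.transform import Rotation as Rn
def go(pos,yaw,frm=None):
    """tool-frame shift and turn from measured pose to tool-down pose with tool x at yaw"""
    o=ctrl.get_obs(); p=np.array(o["ee_pos"]);R=Rn.from_rotvec(o["orientation"])
    G=Rn.from_euler("z",yaw)*Rn.from_rotvec([np.pi,0,0])
    print("now",p.round(1),"yaw",round(np.arctan2(*R.as_matrix()[[1,0],0]),3),"-> shift",R.inv().apply(np.array(pos)-p).round(1),"turn",(R.inv()*G).as_rotvec().round(3))
E
python3 -c "
from h import *
go([360,-160,210],1.65); go([457.5,88,150],2.85)"
```

```text
now [ 184.6 -597.1  222.7] yaw 0.3 -> shift [ 296.7 -365.8   12.7] turn [ 0.    0.   -1.35]
now [ 184.6 -597.1  222.7] yaw 0.3 -> shift [ 463.  -573.9   72.7] turn [ 0.    0.   -2.55]
```

```bash
python3 -m creep '[{"translation":[40,-46,2],"angular":[0,0,-0.17],"jaw":1},{"translation":[80,-92,4],"angular":[0,0,-0.34],"jaw":1},{"translation":[120,-138,6],"angular":[0,0,-0.51],"jaw":1},{"translation":[155,-190,8],"angular":[0,0,-0.68],"jaw":1},{"translation":[190,-235,10],"angular":[0,0,-0.85],"jaw":1},{"translation":[225,-280,11],"angular":[0,0,-1.02],"jaw":1},{"translation":[262,-322,12],"angular":[0,0,-1.19],"jaw":1},{"translation":[297,-366,12],"angular":[0,0,-1.35],"jaw":1}]'; python3 -c "
from h import *
go([457.5,88,150],2.85)"
```

```text
t: 1.8
ee_pos: [361.0, -158.2, 211.0]
orientation: [2.125, 2.312, 0.001]
ft_force: [0.7, 0.0, 0.1]
width: 87.8
grasp_force: 0.0
now [ 361.  -158.2  211. ] yaw 1.655 -> shift [237.3 116.8  61. ] turn [ 1.000e-03  1.000e-03 -1.195e+00]
```

```bash
python3 -m creep '[{"translation":[35,17,5],"angular":[0,0,-0.17],"jaw":1},{"translation":[70,34,10],"angular":[0,0,-0.34],"jaw":1},{"translation":[110,54,15],"angular":[0,0,-0.51],"jaw":1},{"translation":[150,74,20],"angular":[0,0,-0.68],"jaw":1},{"translation":[190,94,30],"angular":[0,0,-0.85],"jaw":1},{"translation":[220,108,40],"angular":[0,0,-1.02],"jaw":1},{"translation":[237,117,50],"angular":[0,0,-1.19],"jaw":1},{"translation":[237,117,50],"angular":[0,0,-1.19],"jaw":1}]'
python3 - <<'E'
from h import *
go([457.5,88,80],2.85)
import cv2
a=ctrl.get_image("side"); b=ctrl.get_image("top")
cv2.imwrite("pics/b.png",np.hstack([cv2.resize(a[160:280,220:320],(400,480),interpolation=2),cv2.resize(b[140:260,180:280],(400,480),interpolation=2)])[:,:,::-1])
E
```

```text
t: 2.8
ee_pos: [458.1, 86.6, 160.2]
orientation: [-0.471, -3.105, 0.0]
ft_force: [-0.6, -0.2, 0.1]
width: 87.6
grasp_force: 0.0
now [458.1  86.6 160.2] yaw 2.84 -> shift [ 0.9  1.2 80.2] turn [-0.    -0.001 -0.01 ]
```

View pics/b.png

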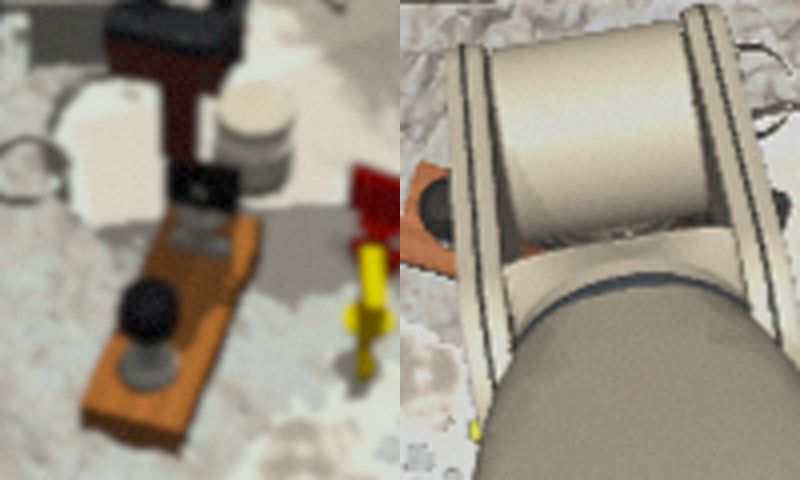

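Run:
```python
from h import *
d=np.array([.2867,.958,0])  # tool y line approx
p=np.array([458,86.6,160])
for k in(-50,-44,0,44,50): print(k,(proj("side",p+k*d*[1,1,0])-[220,160])*4)
cv2.imwrite("pics/c.png",cv2.resize(ctrl.get_image("side")[60:300,130:370],(600,600),interpolation=2)[:,:,::-1])
```

```text
-50 [[223.02958093  56.74883647]]
-44 [[220.41062231  62.482992  ]]
0 [[200.51410766 106.0459978 ]]
44 [[179.31684745 152.456959  ]]
50 [[176.31846172 159.02186231]]
```

View pics/c.png

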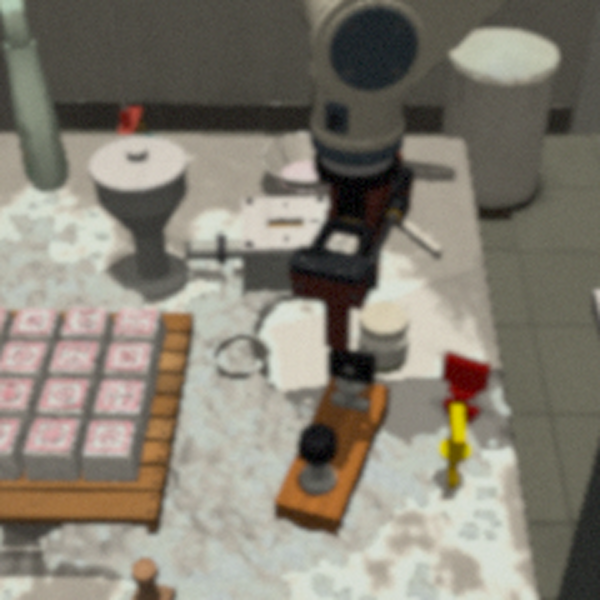

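The gripper sits above the black wing; the near fingertip is at about (265,198) in the full side image, which matches its computed pose. The plug and jar are clear. Going down and gripping.

```bash
python3 -m creep '[{"translation":[1,1,20],"angular":[0,0,-0.01],"jaw":1},{"translation":[1,1,40],"angular":[0,0,-0.01],"jaw":1},{"translation":[1,1,55],"angular":[0,0,-0.01],"jaw":1},{"translation":[1,1,65],"angular":[0,0,-0.01],"jaw":1},{"translation":[1,1,73],"angular":[0,0,-0.01],"jaw":1},{"translation":[1,1,79],"angular":[0,0,-0.01],"jaw":1},{"translation":[1,1,79],"angular":[0,0,-0.01],"jaw":0.6},{"translation":[1,1,79],"angular":[0,0,-0.01],"jaw":0.3}]'
python3 -m creep '[{"translation":[0,0,0],"angular":[0,0,0],"jaw":0.2},{"translation":[0,0,0],"angular":[0,0,0],"jaw":0.1},{"translation":[0,0,0],"angular":[0,0,0],"jaw":0},{"translation":[0,0,0],"angular":[0,0,0],"jaw":0},{"translation":[0,0,0],"angular":[0,0,0],"jaw":0},{"translation":[0,0,0],"angular":[0,0,0],"jaw":0},{"translation":[0,0,0],"angular":[0,0,0],"jaw":0},{"translation":[0,0,0],"angular":[0,0,0],"jaw":0}]'
```

```text
t: 3.95
ee_pos: [457.8, 87.1, 81.9]
orientation: [0.457, 3.108, 0.0]
ft_force: [0.2, 0.1, -0.1]
width: 71.5
grasp_force: 0.0
t: 4.95
ee_pos: [457.7, 87.4, 81.7]
orientation: [0.457, 3.108, 0.001]
ft_force: [0.8, 4.7, -1.5]
width: 14.0
grasp_force: 30.0
```

```bash
python3 -m creep '[{"translation":[0,0,-8],"angular":[0,0,0],"jaw":0},{"translation":[0,0,-18],"angular":[0,0,0],"jaw":0},{"translation":[0,0,-30],"angular":[0,0,0],"jaw":0},{"translation":[0,0,-45],"angular":[0,0,0],"jaw":0},{"translation":[0,0,-60],"angular":[0,0,0],"jaw":0},{"translation":[0,0,-70],"angular":[0,0,0],"jaw":0},{"translation":[0,0,-80],"angular":[0,0,0],"jaw":0},{"translation":[0,0,-80],"angular":[0,0,0],"jaw":0}]'; python3 -c "
from h import *
go([538,-184.2,160],3.2116)"
```

```text
t: 5.95
ee_pos: [458.0, 87.1, 162.4]
orientation: [0.457, 3.107, 0.001]
ft_force: [0.2, -0.3, -1.3]
width: 13.5
grasp_force: 30.0
now [458.   87.1 162.4] yaw 2.85 -> shift [-154.7 -236.8    2.5] turn [ 0.     0.001 -0.362]
```

```bash
python3 -m creep '[{"translation":[-15,-23,0],"angular":[0,0,-0.04],"jaw":0},{"translation":[-40,-61,0],"angular":[0,0,-0.1],"jaw":0},{"translation":[-70,-107,0],"angular":[0,0,-0.17],"jaw":0},{"translation":[-100,-153,1],"angular":[0,0,-0.24],"jaw":0},{"translation":[-128,-196,2],"angular":[0,0,-0.3],"jaw":0},{"translation":[-147,-225,2],"angular":[0,0,-0.34],"jaw":0},{"translation":[-154.7,-236.8,2.5],"angular":[0,0,-0.362],"jaw":0},{"translation":[-154.7,-236.8,2.5],"angular":[0,0,-0.362],"jaw":0}]'
python3 - <<'E'
from h import *
o=ctrl.get_obs();print(o["grasp_force"],o["ee_pos"])
b=ctrl.get_image("top");a=ctrl.get_image("side")
for n,i in(("side",a),("top",b)): cv2.imwrite(f"pics/{n}2.png",i[:,:,::-1])
go([538,-184.2,160],3.2116)
p=np.array(o["ee_pos"]);k=p-[0,0,54]
print("side pred key foot/disc/port",proj("side",[k,k+[0,0,18],k+[0,0,47],[538,-184.2,80]]))
u,v=210,100
cv2.imwrite("pics/d.png",np.hstack([cv2.resize(a[v:v+80,u:u+70],(525,600),interpolation=2),cv2.resize(b[120:220,300:345],(270,600),interpolation=2)])[:,:,::-1])
E
```

```text
t: 6.95
ee_pos: [537.3, -185.0, 158.4]
orientation: [0.107, -3.139, -0.001]
ft_force: [-0.0, -0.1, -1.0]
width: 14.0
grasp_force: 30.0
29.981899559497833 [ 537.29799898 -185.03299733  158.3861747 ]
now [ 536.9 -183.7  158.6] yaw -3.072 -> shift [-1.  -0.6 -1.4] turn [ 0.001 -0.001 -0.   ]
side pred key foot/disc/port [[243.67157643 141.39120278]
 [243.51995151 136.44688734]
 [243.26924591 128.27166412]
 [243.63223285 148.09240203]]
```

View pics/d.png

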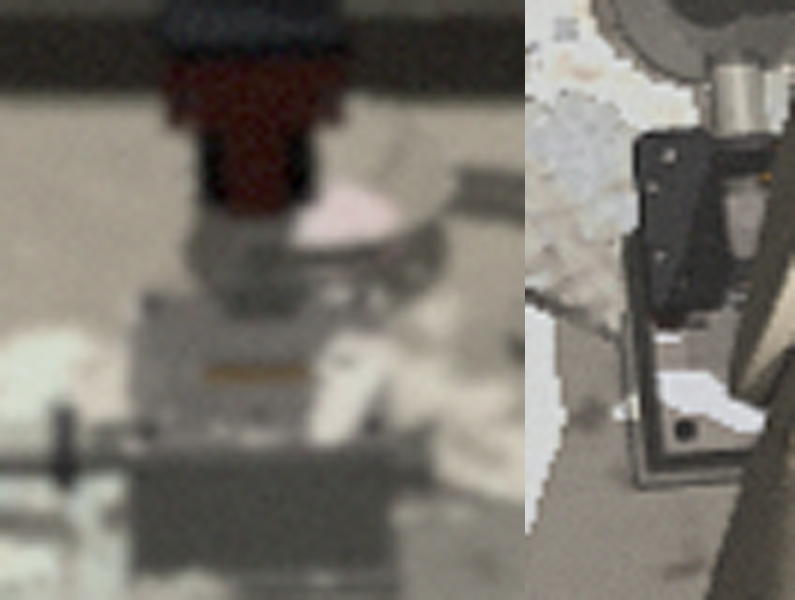

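The side view shows the wing centre (u≈244.5) in line with the slot centre (u≈244.4), and the slot matches the projected port estimate. Lowering gently.

```bash
python3 -m creep '[{"translation":[0,0,4],"angular":[0,0,0],"jaw":0},{"translation":[0,0,10],"angular":[0,0,0],"jaw":0},{"translation":[0,0,15],"angular":[0,0,0],"jaw":0},{"translation":[0,0,19],"angular":[0,0,0],"jaw":0},{"translation":[0,0,22],"angular":[0,0,0],"jaw":0},{"translation":[0,0,25],"angular":[0,0,0],"jaw":0},{"translation":[0,0,27],"angular":[0,0,0],"jaw":0},{"translation":[0,0,27],"angular":[0,0,0],"jaw":0}]'; python3 -c "
from h import *
go([538,-184.2,112],3.2116)"
```

```text
t: 8.05
ee_pos: [537.5, -184.3, 132.1]
orientation: [0.11, -3.14, -0.0]
ft_force: [-0.1, 0.9, -1.2]
width: 13.5
grasp_force: 30.0
now [ 537.5 -184.3  132.1] yaw -3.071 -> shift [-0.5  0.1 20.1] turn [ 0. -0.  0.]
```

```bash
python3 -m creep '[{"translation":[0,0,2],"angular":[0,0,0],"jaw":0},{"translation":[0,0,4],"angular":[0,0,0],"jaw":0},{"translation":[0,0,6],"angular":[0,0,0],"jaw":0},{"translation":[0,0,8],"angular":[0,0,0],"jaw":0},{"translation":[0,0,10],"angular":[0,0,0],"jaw":0},{"translation":[0,0,12],"angular":[0,0,0],"jaw":0},{"translation":[0,0,13],"angular":[0,0,0],"jaw":0},{"translation":[0,0,13],"angular":[0,0,0],"jaw":0}]'; python3 -c "
from h import *
go([538,-184.2,112],3.2116);print(ctrl.get_obs()['moment'])"
```

```text
t: 9.05
ee_pos: [537.7, -184.3, 119.1]
orientation: [-0.11, 3.14, 0.0]
ft_force: [1.2, 0.1, -2.5]
width: 14.2
grasp_force: 30.0
now [ 537.7 -184.3  119.1] yaw -3.071 -> shift [-0.3  0.   7.1] turn [0. 0. 0.]
[ 0.08715527 -0.3731495   0.00859538]
```

```bash
python3 -m creep '[{"translation":[0,0,2],"angular":[0,0,0],"jaw":0},{"translation":[0,0,4],"angular":[0,0,0],"jaw":0},{"translation":[0,0,6],"angular":[0,0,0],"jaw":0},{"translation":[0,0,8],"angular":[0,0,0],"jaw":0},{"translation":[0,0,10],"angular":[0,0,0],"jaw":0},{"translation":[0,0,10],"angular":[0,0,0],"jaw":0},{"translation":[0,0,10],"angular":[0,0,0],"jaw":0},{"translation":[0,0,10],"angular":[0,0,0],"jaw":0}]'; python3 -c "
from h import *
go([538,-184.2,102],3.2116);print(ctrl.get_obs()['moment'],ctrl.get_obs()['ft_force'])"
```

```text
t: 10.05
ee_pos: [537.7, -184.3, 109.3]
orientation: [-0.11, 3.139, -0.0]
ft_force: [0.6, 0.5, 1.4]
width: 14.1
grasp_force: 30.0
now [ 537.7 -184.3  109.3] yaw -3.071 -> shift [-0.3  0.1  7.3] turn [-0.  0.  0.]
[ 0.15647488 -0.15768561  0.03395477] [0.62950363 0.50118886 1.41409841]
```

```bash
python3 -m creep '[{"translation":[0,0,2],"angular":[0,0,0],"jaw":0},{"translation":[0,0,4],"angular":[0,0,0],"jaw":0},{"translation":[0,0,6],"angular":[0,0,0],"jaw":0},{"translation":[0,0,7.5],"angular":[0,0,0],"jaw":0},{"translation":[0,0,7.5],"angular":[0,0,0],"jaw":0},{"translation":[0,0,7.5],"angular":[0,0,0],"jaw":0},{"translation":[0,0,7.5],"angular":[0,0,0],"jaw":0},{"translation":[0,0,7.5],"angular":[0,0,0],"jaw":0}]'; python3 -c "
from h import *
go([538,-184.2,102],3.2116);print(ctrl.get_obs()['moment'],ctrl.get_obs()['ft_force'])"
```

```text
t: 11.05
ee_pos: [537.7, -184.3, 101.9]
orientation: [-0.11, 3.139, -0.0]
ft_force: [0.4, 0.4, 5.8]
width: 13.6
grasp_force: 30.0
now [ 537.7 -184.3  101.9] yaw -3.071 -> shift [-0.3  0.1 -0.1] turn [-0.  0.  0.]
[ 0.20145542 -0.09295221  0.01724935] [0.39265426 0.41737965 5.78779814]
```

```bash
python3 -m creep '[{"translation":[0,0,1],"angular":[0,0,0],"jaw":0},{"translation":[0,0,2],"angular":[0,0,0],"jaw":0},{"translation":[0,0,2],"angular":[0,0,0.1],"jaw":0},{"translation":[0,0,2],"angular":[0,0,0.2],"jaw":0},{"translation":[0,0,2],"angular":[0,0,0.3],"jaw":0},{"translation":[0,0,2],"angular":[0,0,0.4],"jaw":0},{"translation":[0,0,2],"angular":[0,0,0.5],"jaw":0},{"translation":[0,0,2],"angular":[0,0,0.5],"jaw":0}]'; python3 -c "
from h import *
go([538,-184.2,100],3.2116-1.47);print(ctrl.get_obs()['moment'],ctrl.get_obs()['ft_force'])"
```

```text
t: 12.05
ee_pos: [537.5, -183.9, 99.8]
orientation: [-0.671, -3.069, -0.001]
ft_force: [-0.9, 2.4, 6.9]
width: 13.9
grasp_force: 30.0
now [ 537.5 -183.9   99.8] yaw 2.711 -> shift [-0.6 -0.  -0.2] turn [ 0.    -0.001  0.969]
[ 0.50997971 -0.02816461  0.04369124] [-0.90781249  2.39813707  6.88787845]
```

```bash
python3 -m creep '[{"translation":[0,0,0],"angular":[0,0,0.14],"jaw":0},{"translation":[0,0,0],"angular":[0,0,0.28],"jaw":0},{"translation":[0,0,0],"angular":[0,0,0.42],"jaw":0},{"translation":[0,0,0],"angular":[0,0,0.56],"jaw":0},{"translation":[0,0,0],"angular":[0,0,0.7],"jaw":0},{"translation":[0,0,0],"angular":[0,0,0.84],"jaw":0},{"translation":[0,0,0],"angular":[0,0,0.96],"jaw":0},{"translation":[0,0,0],"angular":[0,0,0.96],"jaw":0}]'
python3 -m creep '[{"translation":[0,0,0],"angular":[0,0,0],"jaw":0},{"translation":[0,0,0],"angular":[0,0,0],"jaw":0},{"translation":[0,0,0],"angular":[0,0,0],"jaw":0},{"translation":[0,0,0],"angular":[0,0,0],"jaw":0},{"translation":[0,0,0],"angular":[0,0,0],"jaw":0},{"translation":[0,0,0],"angular":[0,0,0],"jaw":0},{"translation":[0,0,0],"angular":[0,0,0],"jaw":0},{"translation":[0,0,0],"angular":[0,0,0],"jaw":0}]'
python3 - <<'E'
from h import *
go([538,-184.2,100],3.2116-1.47);o=ctrl.get_obs();print(o['moment'],o['ft_force'])
a=ctrl.get_image("side");b=ctrl.get_image("top")
cv2.imwrite("pics/e.png",np.hstack([cv2.resize(a[100:180,210:280],(525,600),interpolation=2),cv2.resize(b[120:220,300:345],(270,600),interpolation=2)])[:,:,::-1])
E
```

```text
t: 13.05
ee_pos: [538.4, -183.1, 100.0]
orientation: [2.014, 2.411, 0.003]
ft_force: [1.1, 7.0, 6.9]
width: 13.7
grasp_force: 30.0
t: 14.05
ee_pos: [538.4, -183.1, 100.0]
orientation: [2.012, 2.413, 0.003]
ft_force: [2.8, 7.1, 7.0]
width: 13.7
grasp_force: 30.0
now [ 538.4 -183.1  100. ] yaw 1.752 -> shift [-1.  -0.6  0. ] turn [ 0.002 -0.001  0.01 ]
[ 1.56482788 -0.63298844  0.15063185] [2.76035967 7.0759394  6.9812353 ]
```

View pics/e.png

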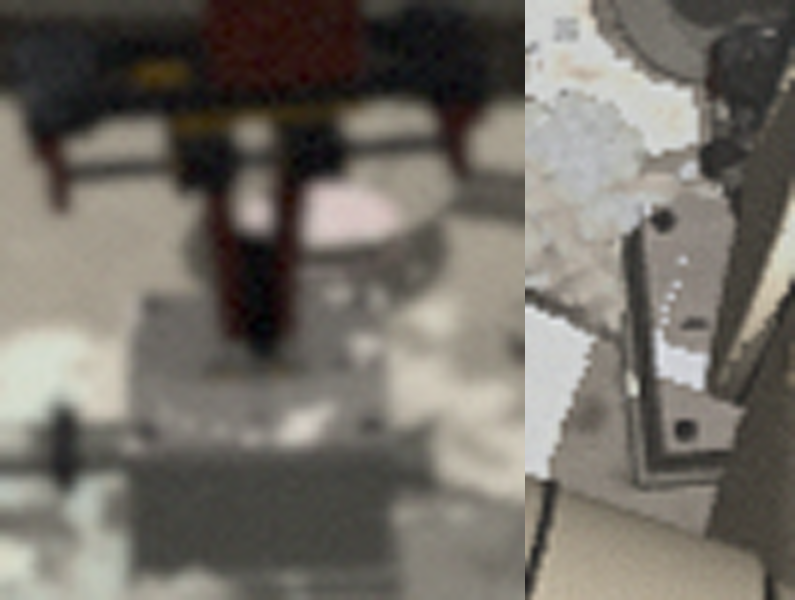

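The wing now lies across the slot line (crop about (262,290)), gripped, with its disc just above the plate. The vertical force (~8.4 N) and spring moment (0.15 N m) fit a push of ~9 mm and a turn of ~1.35 rad.

```bash
python3 -c "
from workcell import ctrl
print(ctrl.close_job())"
```

```text
the job is handed in; nothing more can be done
None
```

I handed the job in with the key still gripped in the dispenser's valve, pushed down about 9 mm and turned about 1.35 rad clockwise (worked out from the force readings and tool angle); no verdict came back.

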